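Load a carrier into the board tester

TASK

Pick up the narrow carrier by its upright fin and set it down on the open end of the lane, in front of the closed flaps. Then slide it along the lane, through the flaps and in under the tester's hood, until it meets the sprung contact pad hidden there; press it home gently but firmly, with a push of about 12 N for half a second; the pad must never take more than 18 N. Let go so that it stays in the lane against the pad with the flaps swung shut behind it, and leave everything else where it is.

Things in the scene. Friction and masses are not known exactly. Their poses are not given: they have to be found in the camera images.
- carrier: Narrow carrier, loose on the bench right of the lane: aluminium slab 100 long (x) x 56 wide (y) x 22 mm high, 0.2 to 0.33 kg, with an upright fin near its rear end; a flat black module on its front half (top 27 mm). Origin: centre of the underside, so the front end is at x = +50 mm. x points from the fin to the front end, which enters the lane first; z up.
- carrier_fin (a point): Centre of the narrow carrier's grey plastic fin, 30 mm behind the carrier's centre, 46 mm above its underside. The fin is 30 long (x) x 12 thick (y) and reaches from 22 to 66 mm above the underside. Axes as the carrier's.
- wide_carrier: The other carrier, not to be touched: same make, length and fin, but 84 mm wide, too wide for the lane. Origin and axes as for the narrow one.
- lane: Loading lane, a fixed aluminium track on the bench. Origin on the bench under the middle of the gate line; x points along the lane towards the tester (push direction), y left, z up. Floor 96 mm wide, its top at z = 6 mm, from x = -165 to 220 mm; all walls reach z = 22 mm. The carrier is straight when its x axis lies along the lane's.
- lane_open (a point): Middle of the lane's open end, on its floor, 97 mm before the gate line: set the carrier down centred here. The floor has no walls from 165 to 53 mm before the gate; then a flared mouth narrows from about 86 to 62 mm, and jambs 60 mm apart lead to the gate (2 mm of play each side of the carrier).
- lane_inner (a point): Middle of the lane on its floor, 57 mm past the gate line: here begin the inner guides, 60 mm apart, which lead to the tester. Between gate and guides the track is 80 mm wide so that the flaps can fold back, then narrows in a flare.
- flap_left (a joint): Opening in rad of the gate's left (+y) flap, 0 shut, 1.55 most: steel leaf 32 long x 16 high x 3 mm (z 7.5 to 23.5 mm), upright hinge at x = 0, y = 33 mm in the lane; a spring shuts it, it opens only to +x. The two resist the carrier with a few N. They lie on its sides while it is in the gate and can shut once its rear end is 34 mm past the gate line.
- flap_right (a joint): The same for the right (-y) flap, hinge at y = -33 mm in the lane.
- tester: Tester, fixed over the lane's far end; its frame is the lane's (same origin and axes). Low white hood 60 mm high, 120 wide (passage 96 wide, 48 high) from x = 128 to 230 mm, then the instrument case, 120 mm high, 220 wide, to x = 330 mm. The fin stays outside the hood.
- hood_edge (a point): Middle of the hood's near edge, on its top, 128 mm past the gate line. Beneath the hood is the contact pad, unseen, not measured: its free face (40 wide, 15 to 29 mm above the bench) is somewhere 142 to 172 mm past the gate line; find it by feel. Spring 2.5 N per mm, damping 0.12 N per mm/s, travel 12 mm. The floor's friction takes part of the push.
- bottle: Bystander: white bottle, 52 mm diameter, 130 mm high, left of the lane. Origin: centre of the underside.
- tape: Bystander: ring of clear tape, 90 mm diameter, 24 mm high, left of the lane. Origin: centre of the underside.
- driver: Bystander: screwdriver 160 mm long lying right of the lane, beyond the carriers. Origin near its middle.
Mind the look-alikes: they are no part of the job. What is shaped like the carrier but purple or turquoise is not meant.

How it is judged (in metres and radians):
On the way, in this order (a step that is already met when the one before it is completed fails the run):
1. the carrier stands flat on the open end of the lane, in front of the shut flaps (x of carrier in the frame of lane between -0.165 and -0.045 m and y of carrier in the frame of lane between -0.02 and 0.02 m and z of carrier in the frame of lane below 0.009 m and angle between carrier's own z axis and vertical below 0.06 rad and value of joint each of flap_left, flap_right below 0.1 rad), for 0.2 s.
2. the carrier slides through the gate on the lane's floor, both flaps pushed open by it (value of joint each of flap_left, flap_right above 0.7 rad and x of carrier in the frame of lane below 0.06 m and z of carrier in the frame of lane below 0.012 m), for 0.1 s.
3. the carrier is pressed against the tester's contact pad with at least 4 N for 0.3 s (contact force between carrier and tester above 4 N and x of carrier in the frame of lane above 0.088 m and z of carrier in the frame of lane below 0.012 m), for 0.3 s.
At the end, for the whole second after the job is handed in: The narrow carrier lies flat and at rest in the lane under the tester's hood, its centre more than 88 mm past the gate line, within 4 mm of the lane's middle and 0.1 rad of its direction, still touching the contact pad; both flaps are shut to within 0.1 rad (x of carrier in the frame of lane above 0.088 m and contact force between carrier and tester above 0.02 N and y of carrier in the frame of lane between -0.004 and 0.004 m and z of carrier in the frame of lane below 0.009 m and angle between the x axis of carrier and the x axis of lane, either way round below 0.1 rad and angle between carrier's own z axis and vertical below 0.06 rad and value of joint each of flap_left, flap_right below 0.1 rad and linear speed of carrier below 0.01 m/s).
It fails at once if the carrier is pressed against the tester (pad or hood) with more than 18 N (contact force between carrier and tester above 18 N).
It fails at once if the wide carrier is moved by more than 15 mm (distance of wide_carrier from where it was at the start of the episode above 0.015 m).
It fails at once if a bystander (bottle, tape, screwdriver) is moved by more than 20 mm (distance of any of bottle, tape, driver from where it was at the start of the episode above 0.02 m).
It also fails if it takes over 72 s, if anything falls off the work surface, if the arm or the gripper's body presses on something with over 40 N, if the wrist force passes 120 N, or if a joint passes its speed limit or range.

ROBOT

A 6-joint arm with a two-finger parallel gripper is mounted at the origin on the work surface. World frame = base frame: x ahead of the robot, y to its left, z up, the work surface at z = 0. Lengths are in m, angles in degrees, forces in N, time in s.
With the tool pointing down it reaches from about 0.325 to 0.85 m from the base axis. Payload 15.5 kg.
Tool frame: the origin (TCP) lies at the very end of the fingers, on their centre line; the grasp point (between the pads) lies arm.grip_depth behind it (arm.grip_depth is the distance from the TCP to the grasp point, in m); z points along the fingers, y is the line along which they close (so a half turn about z gives the same grasp; the last joint's range is limited). The gripper opens to 91 mm and grips with 3 to 60 N. Pads are 32 mm wide; open, the fingers measure 118 mm over their backs; the gripper's body (76 mm by 178 mm) begins 60 mm behind the grasp point.
Start: joints at [66.606, 28.281, 77.091, -0, 74.628, -5.472], TCP at [0.192, 0.595, 0.214] pointing down, gripper open.
Joint ranges: [-166.48, 166.48], [-47.26, 123.95], [12.59, 153.08], [-70.14, 250.14], [6.76, 159.57], [-176.63, 176.63]. Speed limits (degrees/s): [108.29, 108.29, 147.25, 172.46, 172.46, 172.46].

INTERFACE

Orientations are given as a 3x3 rotation matrix whose columns are the frame's x, y, z axes.
In Python, from rig import arm gives the robot as it stands. Calls block until the motion is done:
- arm.move_to(position, orientation): joint-space move of the TCP to a pose.
- arm.move_l(position, orientation=None, feed=0.15): straight line of the TCP; orientation=None keeps the orientation; feed is the mean speed in m/s.
- arm.move_joints(angles): joint-space move.
- arm.grip(opening): finger opening in m; the grip force is fixed at half the most; returns when the fingers have stopped.
- arm.sleep(seconds).
- arm.solve_ik(position, orientation): joint angles nearest the present ones, or None.
- arm.snapshot(name): name is "scene" or "top" or "wrist"; returns the picture (480x640x3 uint8, red, green, blue); there is no depth.
- arm.get_calibration(name): a dict with "intrinsics" (3x3 intrinsics, pixels), "cam_to_world" (4x4, takes a point from camera to world coordinates). Camera axes: x right, y down, z forward; pixel columns grow to the right and rows downward; lengths in m; the calibration is good to about 2 mm. A picture is of the moment at which its call begins: read the wrist's pose just before it. get_calibration takes no time and is no camera call; for the wrist camera it gives the pose at the moment of the call.
A pose or a line that the arm cannot do raises arm.Unreachable and nothing moves.
- arm.sign_off(): hands the job in; it is judged then, once.
Readings, each from a call of its own:
- arm.current_t(): time.
- arm.current_joint_positions(): joint angles.
- arm.current_dq(): joint speeds.
- arm.current_tau(): joint torques, N m.
- arm.current_ee_pos(): TCP position.
- arm.current_tool_rot(): TCP orientation.
- arm.current_force(): force on the tool from outside, world axes, zero at the start.
- arm.current_torque(): the same for the moment, N m.
- arm.current_width(): finger opening in m.
- arm.current_grasp_force(): force on a finger pad.
Only numpy, scipy, OpenCV 4.12 (cv2) and the standard library are available. Lean on these libraries where they do the work, as an engineer would, in place of code of your own. Each camera call takes 0.05 s, during which the arm holds its last target. There are 200 camera calls.

## Working session

There is one attempt and no reset: what is moved stays moved. The work goes in short steps, each a Python script; the robot and the scene stay as the last script left them, time stands still between calls to the robot, and variables do not carry over. Pictures are saved under pics/ and viewed, at most 10 in all, crops included, and the job is handed in when it is done.

```bash
ls; mkdir -p pics; python3 - <<'E'
from rig import arm
import cv2, numpy as np
for n in ["scene","top"]:
    im=arm.snapshot(n); cv2.imwrite(f"pics/{n}0.png",im[:,:,::-1]); c=arm.get_calibration(n)
    print(n,np.round(c["intrinsics"],1).tolist(),np.round(c["cam_to_world"],3).tolist())
print(arm.grip_depth, arm.current_t(), arm.current_force())
E
```

```text
pics
scene [[512.0, 0.0, 317.9], [0.0, 512.0, 245.0], [0.0, 0.0, 1.0]] [[0.069, 0.565, -0.822, 1.664], [0.998, -0.027, 0.065, -0.12], [0.014, -0.825, -0.565, 0.853], [0.0, 0.0, 0.0, 1.0]]
top [[490.6, 0.0, 324.4], [0.0, 490.6, 242.4], [0.0, 0.0, 1.0]] [[0.025, -0.992, 0.12, 0.382], [-1.0, -0.023, 0.016, -0.039], [-0.013, -0.12, -0.993, 1.149], [0.0, 0.0, 0.0, 1.0]]
0.0188 0.1 [-1.01132581 -0.25308418 -0.69872093]
```

View pics/top0.png

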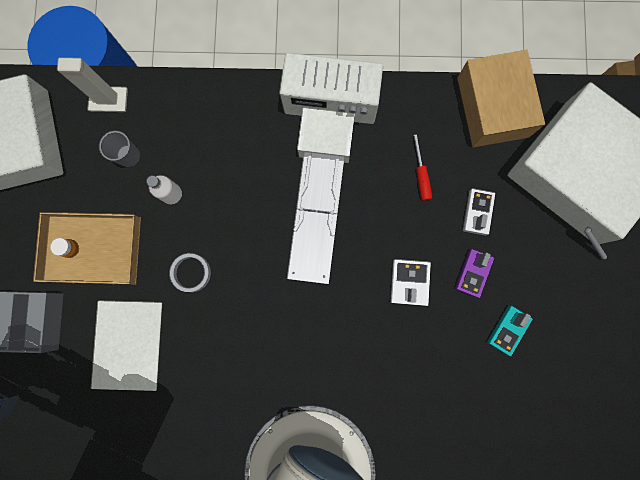

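View pics/scene0.png

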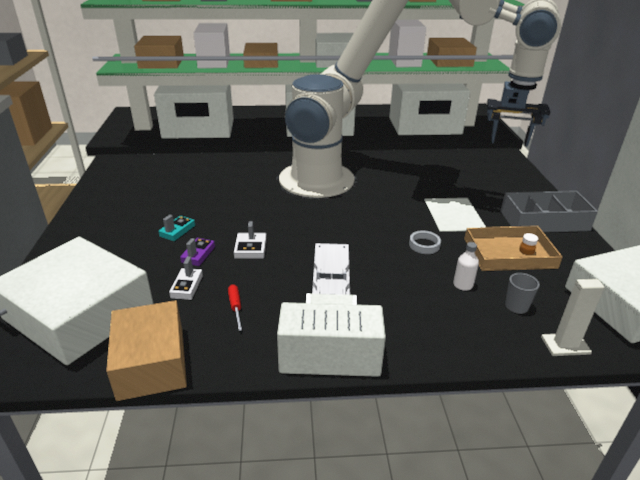

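Top view: the narrow carrier is the white one at (479,212), with its module up and fin at (480,222). The wide carrier is at (411,283). The lane's open end is at (310,280), the gate at (319,211) and the hood edge at (325,157). Next I'll take coarse positions, then wrist views for accuracy.

```bash
cat > h.py <<'E'
from rig import arm
import cv2, numpy as np
def ray(c,uv,z):
    K=np.array(c["intrinsics"]);T=np.array(c["cam_to_world"])
    uv=np.atleast_2d(np.float64(uv)); d=np.c_[uv,np.ones(len(uv))]@np.linalg.inv(K).T@T[:3,:3].T
    o=T[:3,3]; return (o+d*((z-o[2])/d[:,2])[:,None])[:,:2]
def proj(c,p):
    K=np.array(c["intrinsics"]);T=np.linalg.inv(np.array(c["cam_to_world"]))
    q=(T[:3,:3]@np.atleast_2d(p).T).T+T[:3,3]; q=q@K.T; return q[:,:2]/q[:,2:]
def down(yaw): # tool z down, tool y axis at angle yaw+90 from world x ; x along yaw
    c,s=np.cos(yaw),np.sin(yaw); return np.array([[c,s,0],[s,-c,0],[0,0,-1.]])
E
python3 - <<'E'
from h import *
c=arm.get_calibration("top")
print("carrier",ray(c,[[479,212],[482,190],[477,234]],.022).round(3).tolist())
print("wide",ray(c,[[411,283]],.022).round(3).tolist())
print("lane end",ray(c,[[288,279],[329,283],[319.5,211]],.006).round(3).tolist())
print("hood",ray(c,[[325,157]],.06).round(3).tolist())
R=arm.current_tool_rot(); p=arm.current_ee_pos(); w=arm.get_calibration("wrist"); T=np.array(w["cam_to_world"])
print(R.round(3).tolist(),p, "cam in tool",(R.T@(T[:3,3]-p)).round(3),(R.T@T[:3,:3]).round(3).tolist(),np.round(w["intrinsics"],1).tolist())
E
```

```text
carrier [[0.598, -0.377], [0.65, -0.385], [0.546, -0.372]]
wide [[0.429, -0.221]]
lane end [[0.432, 0.062], [0.425, -0.033], [0.595, -0.007]]
hood [[0.71, -0.017]]
[[-0.951, 0.308, -0.0], [0.308, 0.951, -0.001], [0.0, -0.001, -1.0]] [0.1922113  0.59436019 0.21341047] cam in tool [ 0.066 -0.    -0.17 ] [[-0.0, -0.971, -0.239], [1.0, -0.0, -0.001], [0.001, -0.239, 0.971]] [[364.0, 0.0, 317.8], [0.0, 364.0, 241.0], [0.0, 0.0, 1.0]]
```

```bash
python3 - <<'E'
from h import *
import pickle
out={}
for n,(x,y) in {"lane":(0.50,0.005),"gate":(0.62,-0.01),"car":(0.59,-0.375)}.items():
    for yaw in (np.radians(-7),np.radians(173)):
        q=arm.solve_ik([x,y,.2],down(yaw)); print(n,np.degrees(yaw),q)
    arm.move_to([x,y,.2],down(np.radians(173))); arm.sleep(.3)
    c=arm.get_calibration("wrist"); im=arm.snapshot("wrist"); out[n]=(c,im); cv2.imwrite(f"pics/w_{n}.png",im[:,:,::-1])
pickle.dump(out,open("w.pkl","wb")); print(arm.current_t())
a=[out[n][1] for n in ("lane","gate","car")]
b=np.vstack([np.hstack([cv2.resize(x,(400,300),interpolation=cv2.INTER_AREA) for x in a[:2]]),np.hstack([cv2.resize(a[2],(400,300),interpolation=cv2.INTER_AREA),np.zeros((300,400,3),np.uint8)])])
cv2.imwrite("pics/m1.png",b[:,:,::-1])
E
```

```text
lane -7.0 [-6.27265196e+00  1.92039425e+01  9.54554034e+01 -2.54444375e-14
  6.53406541e+01  9.07273480e+01]
lane 173.0 [-6.27265196e+00  1.92039425e+01  9.54554034e+01 -2.54444375e-14
  6.53406541e+01 -8.92726520e+01]
gate -7.0 [-6.43963177e+00  2.86231240e+01  7.88368079e+01 -2.54444375e-14
  7.25400681e+01  9.05603682e+01]
gate 173.0 [-6.43963177e+00  2.86231240e+01  7.88368079e+01 -2.54444375e-14
  7.25400681e+01 -8.94396318e+01]
car -7.0 [-3.73303851e+01  3.51190429e+01  6.63688738e+01 -2.54444375e-14
  7.85120832e+01  5.96696149e+01]
car 173.0 [-3.73303851e+01  3.51190429e+01  6.63688738e+01 -2.54444375e-14
  7.85120832e+01 -1.20330385e+02]
5.4333
```

View pics/m1.png

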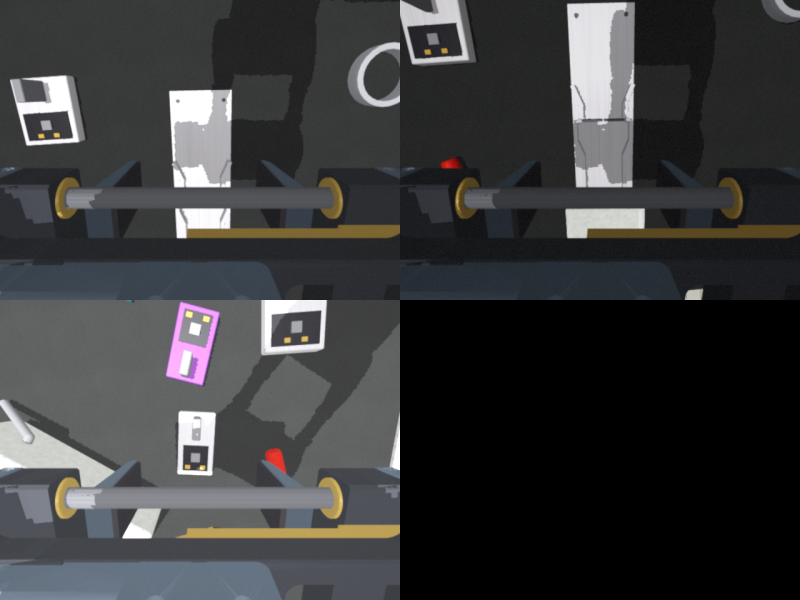

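Gate view (scaled ×1.6): the lane floor runs from (568,3) to (634,120), with shut flaps as a dark line at row 120. Carrier view: narrow carrier at (197,443), fin towards the robot at (197,427), clear of the wide one. I'll now fit both numerically.

```bash
python3 - <<'E'
from h import *
import pickle
o=pickle.load(open("w.pkl","rb"))
for n,rows in (("lane",range(150,250)),("gate",range(10,130))):
    c,im=o[n]; g=cv2.cvtColor(im,cv2.COLOR_RGB2GRAY)
    m=(g>85).astype(np.uint8)
    k,lab,st,cen=cv2.connectedComponentsWithStats(m)
    seed=lab[200,322] if n=="lane" else lab[60,300]
    print(n,"seed",seed,st[seed])
    L,R=[],[]
    for r in rows:
        xs=np.where(lab[r]==seed)[0]
        if len(xs)>20: L.append((xs[0]-.5,r)); R.append((xs[-1]+.5,r))
    a=ray(c,L,.006); b=ray(c,R,.006)
    def fit(p): 
        vx,vy,x0,y0=cv2.fitLine(np.float32(p),cv2.DIST_HUBER,0,.001,.001).ravel(); 
        return (np.array([vx,vy])*np.sign(vx),np.array([x0,y0]))
    fa,fb=fit(a),fit(b); d=fa[0]+fb[0]; d/=np.linalg.norm(d); nn=np.array([-d[1],d[0]])
    mid=(fa[1]@nn+fb[1]@nn)/2
    print(" yaws",[np.degrees(np.arctan2(f[0][1],f[0][0])).round(2) for f in (fa,fb)],"width",abs((fa[1]-fb[1])@nn).round(4),"mid offset",mid.round(4))
    # column profile along the lane's centre: open end and gate
    s=np.arange(.35,.72,.0005); P=d*s[:,None]+nn*(mid+.012*(1 if n=='gate' else 0))
    for z,w in ((.006,"floor"),(.0235,"flap")):
        uv=proj(c,np.c_[P,np.full(len(P),z)]).astype(np.float32)
        v=cv2.remap(g,uv[:,:1],uv[:,1:],cv2.INTER_LINEAR).ravel().astype(int)
        up=np.where((v[:-1]<85)&(v[1:]>=85)&(uv[1:,1]>0))[0]; dn=np.where((v[:-1]>=85)&(v[1:]<85)&(uv[1:,1]>0))[0]
        print(" ",w,"up",s[up].round(4),"down",s[dn].round(4))
c,im=o["car"]; hsv=cv2.cvtColor(im,cv2.COLOR_RGB2HSV)
g=hsv[:,:,2]; m=((g>100)&(hsv[:,:,1]<60)).astype(np.uint8)
m[:,:250]=0;m[:,370:]=0;m[:150]=0;m[290:]=0
cs,_=cv2.findContours(m,cv2.RETR_EXTERNAL,cv2.CHAIN_APPROX_NONE); cs=max(cs,key=cv2.contourArea)
p=ray(c,cs[:,0]+0.,.022); r=cv2.minAreaRect(np.float32(p)); print("car",r,cv2.boundingRect(cs))
B=cv2.boxPoints(r);print(B.round(4).tolist())
z=cv2.resize(im[160:290,260:370],None,fx=5,fy=4.6,interpolation=cv2.INTER_CUBIC)
cv2.imwrite("pics/carz.png",z[:,:,::-1]);
z=cv2.resize(o["gate"][1][0:300,250:420],None,fx=2,fy=2,interpolation=cv2.INTER_CUBIC)
cv2.imwrite("pics/gatez.png",z[:,:,::-1])
E
```

```text
lane seed 3 [  270   143   102   158 15142]
 yaws [np.float32(-5.74), np.float32(-6.16)] width 0.0982 mid offset 0.0597
  floor up [0.4225 0.5985 0.601  0.6085 0.622 ] down [0.5855 0.6    0.6065 0.6135 0.683 ]
  flap up [0.4225 0.5905 0.5925 0.6    0.613 ] down [0.578  0.592  0.598  0.6045 0.6705]
gate seed 3 [  267     3   110   297 29368]
 yaws [np.float32(-5.74), np.float32(-4.89)] width 0.0972 mid offset 0.0545
  floor up [0.4235 0.5925] down [0.5885 0.7065]
  flap up [0.43   0.5905] down [0.5865 0.699 ]
car ((0.5897836685180664, -0.3859049677848816), (0.11086194962263107, 0.14190061390399933), 80.4859848022461) (250, 150, 120, 140)
[[0.5105999708175659, -0.42879998683929443], [0.650600016117096, -0.4523000121116638], [0.6689000129699707, -0.34299999475479126], [0.5289999842643738, -0.31949999928474426]]
```

View pics/carz.png

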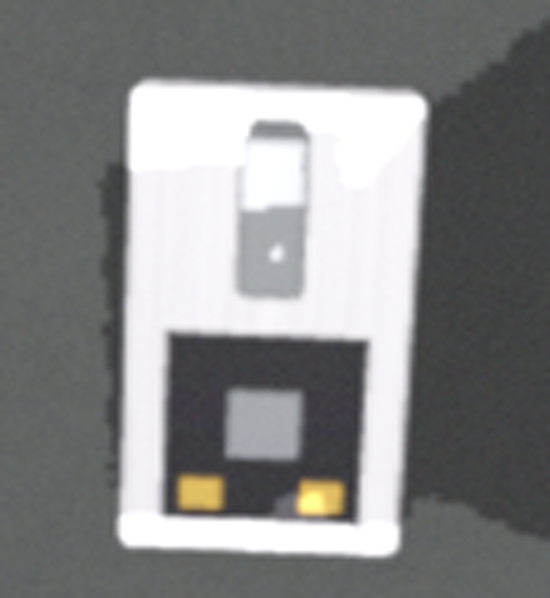

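View pics/gatez.png

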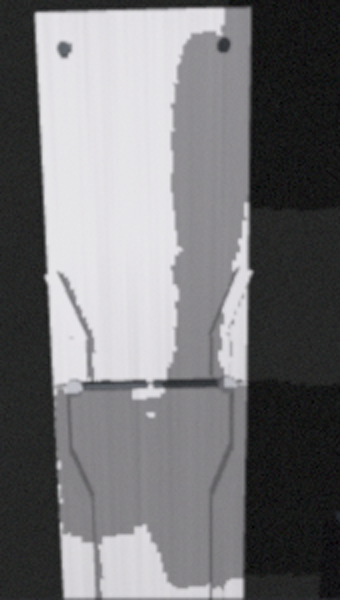

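Both views agree with the earlier layout: fin to the rear, flaps shut at about row 192. The carrier's mask threshold was too low and the lane's yaw is scattered, so I'll refit.

```bash
python3 - <<'E'
from h import *
import pickle
o=pickle.load(open("w.pkl","rb"))
def edges(c,im,rows,x0,x1,z=.006,th=85):
    g=cv2.GaussianBlur(cv2.cvtColor(im,cv2.COLOR_RGB2GRAY),(3,3),0); L,R=[],[]
    for r in rows:
        xs=np.where(g[r,x0:x1]>th)[0]+x0
        if len(xs)>20: L.append((xs[0]-.5,r)); R.append((xs[-1]+.5,r))
    f=[]
    for e in (L,R):
        p=ray(c,e,z); b,a=np.polyfit(p[:,0],p[:,1],1); 
        for _ in range(4):
            res=p[:,1]-b*p[:,0]-a; k=abs(res)<max(.0008,2*np.median(abs(res))); b,a=np.polyfit(p[k,0],p[k,1],1)
        f.append((np.degrees(np.arctan(b)).round(2),(a+b*.45).round(4),(a+b*.6).round(4),int(k.sum())))
    print([[float(v) for v in q] for q in f],"mid .45/.6:",np.mean([q[1] for q in f]).round(4),np.mean([q[2] for q in f]).round(4))
edges(*o["lane"],range(150,250),240,400)
edges(*o["gate"],range(10,95),240,400)
edges(*o["gate"],range(150,290),240,400,.022)
c=arm.get_calibration("top"); im=arm.snapshot("top")
edges(c,im,range(235,278),280,350)
edges(c,im,range(165,278),280,350)
edges(c,im,range(115,150),290,362,.06)
c,im=o["gate"]
h=ray(c,[[286.5,193],[365,191]],.0235); print("pins",h.round(4).tolist(),np.linalg.norm(h[0]-h[1]),h.mean(0))
print("end",ray(c,[[267.5,6.5],[375,4.]],.006).round(4).tolist())
c,im=o["car"]; hsv=cv2.cvtColor(im,cv2.COLOR_RGB2HSV)
m=((hsv[:,:,2]>160)).astype(np.uint8); m[:,:270]=0;m[:,352:]=0;m[:165]=0;m[287:]=0
cs,_=cv2.findContours(m,cv2.RETR_EXTERNAL,cv2.CHAIN_APPROX_NONE); cs=max(cs,key=cv2.contourArea)
r=cv2.minAreaRect(np.float32(ray(c,cs[:,0]+0.,.022))); print("car",np.round(r[0],4),np.round(r[1],4),r[2],cv2.boundingRect(cs))
# fin top: zoomed corners (249,122..)-(302,298)
uv=np.array([[245,140],[308,140],[237,295],[302,298.]])/[5,4.6]+[260,160]
f=ray(c,uv,.066); print("fin top",f.round(4).tolist(),f.mean(0).round(4))
E
```

```text
[[-5.74, -0.0366, -0.0516, 100.0], [-6.68, 0.0633, 0.0457, 98.0]] mid .45/.6: 0.0133 -0.003
[[-5.74, -0.0359, -0.051, 85.0], [-5.41, 0.0617, 0.0475, 85.0]] mid .45/.6: 0.0129 -0.0017
[[-5.71, -0.0339, -0.0489, 134.0], [-6.15, 0.0608, 0.0446, 140.0]] mid .45/.6: 0.0134 -0.0021
[[2.07, 0.0829, 0.0883, 43.0], [1.09, -0.0804, -0.0775, 43.0]] mid .45/.6: 0.0013 0.0054
[[-11.7, 0.0915, 0.0605, 90.0], [1.09, -0.0804, -0.0775, 91.0]] mid .45/.6: 0.0055 -0.0085
[[-5.44, 0.075, 0.0607, 33.0], [-13.51, -0.0039, -0.0399, 30.0]] mid .45/.6: 0.0356 0.0104
pins [[0.5881, -0.0371], [0.5953, 0.0373]] 0.0746624277814146 [5.91668978e-01 9.70520820e-05]
end [[0.4236, -0.032], [0.4334, 0.0632]]
car [ 0.5984 -0.381 ] [0.0569 0.1018] 80.46611022949219 (283, 177, 63, 104)
fin top [[0.5549, -0.3783], [0.5561, -0.3679], [0.583, -0.3833], [0.585, -0.3724]] [ 0.5697 -0.3755]
```

Carrier 0.1018×0.0569 at (0.598,-0.381), yaw -9.5°. The fin, measured separately at (0.570,-0.3755), is within 1 mm of where it should be. The lane yaw is -5.8° and the gate is at (0.592,-0.0013); floor width and length match the given sizes. Next: grasp and place.

```bash
cat >> h.py <<'E'
LY=np.radians(-5.82); G=np.array([0.592,-0.0013]); D=np.array([np.cos(LY),np.sin(LY)]); N=np.array([-D[1],D[0]])
RL=down(LY+np.pi)
def lane(x,y=0.): return G+D*x+N*y
def F(n=10):
    f=[]
    for _ in range(n): f.append(arm.current_force()); arm.sleep(.01)
    f=np.mean(f,0); return np.array([f[:2]@D,f[:2]@N,f[2]])
E
python3 - <<'E'
from h import *
cy=np.radians(-9.5); R=down(cy+np.pi); f=np.array([0.5692,-0.3757])
arm.move_to([*f,.12],R); arm.grip(.045)
arm.move_l([*f,.029],feed=.08); F0=F(); arm.grip(0.0); print("width",arm.current_width(),arm.current_grasp_force(),F0,F())
arm.move_l([*f,.14],feed=.12); print("width",arm.current_width(),F())
p=lane(-.127); arm.move_to([*p,.14],RL); arm.move_l([*p,.045],feed=.08); arm.sleep(.2); print("before set down",F(),arm.current_t())
for z in np.arange(.044,.0325,-.0005):
    arm.move_l([*p,z],feed=.02); a=F(5)
    if z<.0375: print(round(z,4),a.round(2))
    if 'b' not in dir(): b=a
    if a[2]-b[2]>2.5: break
arm.grip(.03); arm.sleep(.3); print(arm.current_ee_pos(),arm.current_t())
c=arm.get_calibration("top"); im=arm.snapshot("top"); cv2.imwrite("pics/t1.png",cv2.resize(im[120:300,250:380],(520,600)[::1] if 0 else (433,600),interpolation=cv2.INTER_CUBIC)[:,:,::-1])
im=arm.snapshot("wrist"); cv2.imwrite("pics/w1.png",im[:,:,::-1])
E
```

```text
width 0.011972376391908414 30.000008046627045 [-0.16541189  0.06817725  0.06021211] [0.03880018 0.48979119 0.60806173]
width 0.011687472250935098 [ 0.11222386  0.26149993 -2.34918939]
before set down [-0.02708274 -0.07992115 -1.97884603] 13.05
0.0375 [ 0.13  0.1  -1.94]
0.037 [ 0.14 -0.2  -2.17]
0.0365 [ 0.11 -0.34 -1.71]
0.036 [ 0.03  0.36 -2.1 ]
0.0355 [-0.25 -0.09 -2.34]
0.035 [ 0.08 -0.31 -2.55]
0.0345 [-2.480e+00  1.000e-02  1.289e+01]
[0.46562984 0.0115853  0.03447987] 19.6667
```

View pics/w1.png

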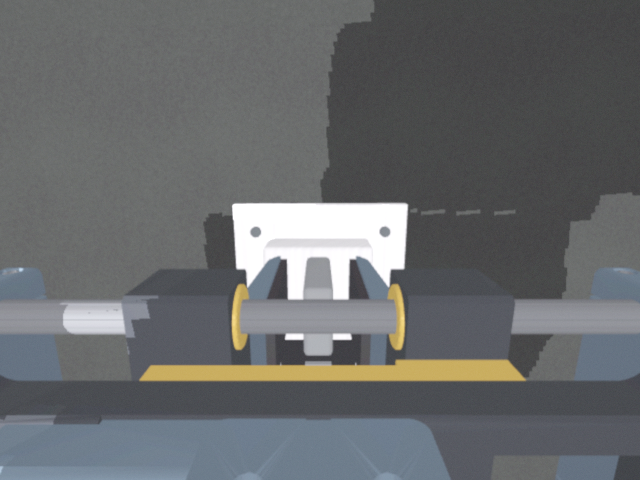

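Wrist view: the carrier stands in the open end. Its rear edge spans columns 265–374 (mid 319.5) against the lane end's 234–407 (mid 320.5), so it is centred and straight. Next: regrip and slide, watching the side force.

```bash
python3 - <<'E'
from h import *
z=.0347; arm.grip(0.0); arm.sleep(.1); b=F(); print("b",b,arm.current_width())
y=0.
for x in list(np.arange(-.09,.08,.01))+[.084]:
    arm.move_l([*lane(x-.03,y),z],feed=.04); a=F(5)-b; print(round(x,3),round(y,4),a.round(2))
    if a[0]<-14 or abs(a[1])>20: print("STOP"); break
    if abs(a[1])>2.5: y+=np.sign(a[1])*min(.0005,abs(a[1])*.0001)
print(arm.current_t(),arm.current_width(),arm.current_ee_pos())
im=arm.snapshot("wrist"); cv2.imwrite("pics/w2.png",im[:,:,::-1])
E
```

```text
b [ 0.15670319  0.00453701 -0.12053953] 0.011552899897317202
-0.09 0.0 [-0.31 -0.1  -2.12]
-0.08 0.0 [-0.64 -0.11 -2.21]
-0.07 0.0 [-0.03  1.06 -2.01]
-0.06 0.0 [ 0.54  1.35 -1.85]
-0.05 0.0 [-3.82  2.15  0.4 ]
-0.04 0.0 [-3.46  2.3  -2.62]
-0.03 0.0 [ 1.75  2.38 -2.07]
-0.02 0.0 [ 1.32  1.69 -2.  ]
-0.01 0.0 [ 2.12  1.99 -1.82]
-0.0 0.0 [ 1.93  2.21 -2.59]
0.01 0.0 [ 1.63  2.31 -2.59]
0.02 0.0 [ 1.59  2.28 -2.37]
0.03 0.0 [ 1.11  0.07 -1.98]
0.04 0.0 [ 0.43 -0.02 -2.11]
0.05 0.0 [ 0.59 -0.04 -1.89]
0.06 0.0 [ 0.67  0.13 -2.57]
0.07 0.0 [ 0.55 -0.39 -1.78]
0.084 0.0 [-0.66 -0.04 -1.79]
28.3417 0.011741293356896177 [ 0.64563677 -0.006779    0.03460189]
```

View pics/w2.png

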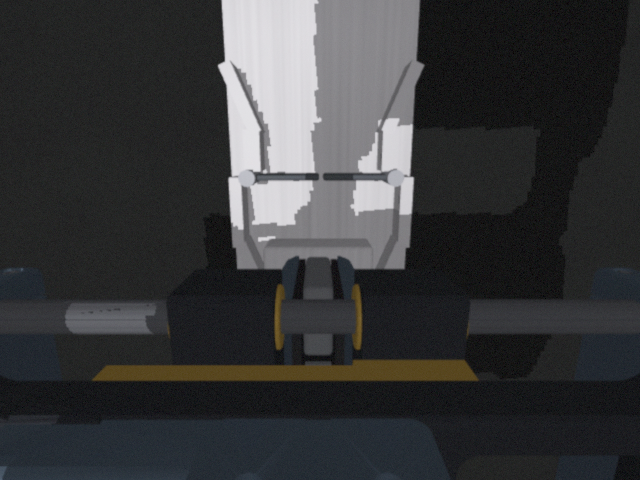

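Wrist view: both flaps are shut behind the carrier (row 176) and it sits centred between the guides. Next: feel for the pad.

```bash
python3 - <<'E'
from h import *
z=.0347; b=F(20); print("b",b); x=.084; x0=None; hit=None
while x<.135:
    step=.001 if hit is None else .0005
    x+=step; arm.move_l([*lane(x-.03),z],feed=.01 if hit is None else .005); a=F(8)-b
    if a[0]<-1.2: 
        if hit is None: hit=x
        print(round(x,4),a.round(2))
    if a[0]<-11.3 or (hit and x-hit>.0065): break
    if abs(a[1])>15: print("lateral");break
    if arm.current_t()>55: print("time"); break
t=arm.current_t()
for _ in range(4): print("hold",(F(15)-b).round(2))
print(hit,x,arm.current_t()-t,arm.current_t(),arm.current_width())
E
```

```text
b [ 0.01067916  0.11576626 -2.21380707]
0.109 [-2.2  -0.12  0.89]
0.1095 [-3.2  -0.4   1.04]
0.11 [-4.5  -0.28  1.08]
0.1105 [-5.33 -0.1   1.61]
0.111 [-6.29 -0.15  2.62]
0.1115 [-6.93 -0.41  3.26]
0.112 [-8.02 -0.03  3.73]
0.1125 [-8.91 -0.13  4.4 ]
0.113 [-9.34 -0.38  4.86]
0.1135 [-10.33  -0.47   5.03]
0.114 [-11.06  -0.56   5.47]
0.1145 [-12.1   -0.6    5.89]
hold [-11.94  -0.65   5.82]
hold [-11.88  -0.39   6.08]
hold [-11.87  -0.69   5.88]
hold [-12.04  -0.57   6.09]
0.10900000000000003 0.11450000000000003 0.5 40.4583 0.012042374966141665
```

```bash
python3 - <<'E'
from h import *
b=np.array([.01,.12,-2.2]); x=.1145; z=.0347
arm.move_l([*lane(.111-.03),z],feed=.006); x=.111; print((F()-b).round(2))
while x>.1075:
    x-=.0003; arm.move_l([*lane(x-.03),z],feed=.005); a=F(10)-b; print(round(x,4),a.round(2))
    if a[0]>-1.3: break
arm.move_l([*lane(x-.03),.0345],feed=.005); print("low",(F()-b).round(2))
arm.grip(.03); arm.sleep(.3); print("open",arm.current_width(),F(),arm.current_t())
im=arm.snapshot("wrist"); cv2.imwrite("pics/w3.png",im[:,:,::-1])
E
```

```text
[-6.24  0.08  0.85]
0.1107 [-5.54  0.13  0.06]
0.1104 [-5.64  0.08 -1.16]
0.1101 [-5.03  0.05 -1.77]
0.1098 [-4.35  0.3  -1.67]
0.1095 [-3.92  0.37 -1.46]
0.1092 [-3.34  0.07 -0.85]
0.1089 [-2.56 -0.03 -0.52]
0.1086 [-2.08  0.21 -0.05]
0.1083 [-1.19  0.18  0.09]
low [-1.12 -0.07  0.66]
open 0.030264614115338526 [-0.0888948  -0.16439767  0.0230233 ] 45.475
```

View pics/w3.png

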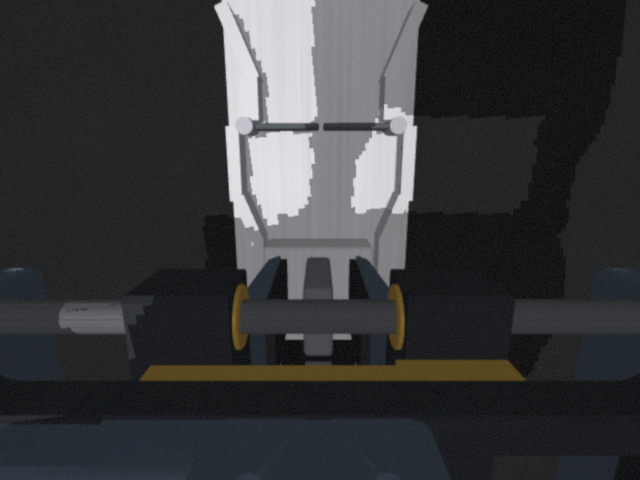

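Wrist view: the fin stands free between the opened fingers at column 318, the carrier's rear edge is unmoved at row 240, and both flaps are shut (row 127). I'll withdraw upwards and hand in.

```bash
python3 - <<'E'
from h import *
p=arm.current_ee_pos(); arm.move_l([p[0],p[1],.16],feed=.06); arm.sleep(.5); print(F(),arm.current_t()); print(arm.sign_off())
E
```

```text
[-0.10559978  0.12789431 -0.09642653] 48.35
the job is handed in; nothing more can be done
None
```

The job is handed in at about 48 s: the narrow carrier was pressed on the pad at about 12 N for over half a second, eased back to about 1 N and released, with both flaps shut behind it in the last picture; I got no verdict back, and did not measure contact with the pad after release.

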